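Take the reamer from its light rack

TASK

On the violin maker's bench, pull the red-handled reamer straight up out of the light plywood rack and put it, steel shaft down, in the blue stoneware tool pot; lower it until its tip is near the bottom of the pot before letting go, do not drop it in. The rack must not tip or be dragged away, and the dark-handled awl stays in it. The pot stays upright.

Things in the scene. Friction and masses are not known exactly. Their poses are not given: they have to be found in the camera images.
- reamer_mid (a point): Centre (half-way up) of the red-handled reamer, 165 mm long, 75 g, z from tip to handle. From the tip up: round steel shaft 85 mm long, 7 to 10 mm thick; brass collar 23 mm wide, 10 mm high; straight round red handle 24 mm thick, 70 mm long, 12.5 to 82.5 mm above this point; tip 82.5 mm below it. Stands upright in either hole, collar on the rack's top; lifts straight out, no catch.
- awl_mid (a point): Centre (half-way up) of the awl, 135 mm long: same shaft length and collar, shaft 7 to 8 mm thick, stubby dark brown wooden handle 28 mm thick and 40 mm long. It stands in the rack's other hole, its top 145 mm above the bench (carry the reamer's tip clear of it), and is to be left there.
- stand: Free-standing plywood rack, about 90 g, easily tipped: base, two end cheeks and a 12 mm top plate with two through holes 14 mm in diameter. 44 mm deep (x), 130 mm long (y), 95 mm high (z). Origin at the centre of its underside, z up; holes at y = +40 and -40 mm, mouths 95 mm up.
- pot: Blue glazed stoneware tool pot, empty, round and straight-sided: outside diameter 76 mm, height 95 mm, wall 5 mm, inner floor 6 mm up, 0.75 kg, not fixed. Origin at the centre of its underside, z up. A tool let go in it leans against the rim.
Things that resemble listed ones, but are neither listed nor needed, are in the scene too. Leave any purple or turquoise look-alike of the part that bears awl_mid alone.

How it is judged (in metres and radians):
On the way, in this order (a step that is already met when the one before it is completed fails the run):
1. the reamer is held clear above the rack (z of reamer_mid in the frame of stand above 0.178 m and contact force between the fingers and reamer above 0.3 N), for 0.1 s.
2. the reamer, still held, has its tip well down in the pot (within about 45 mm of the pot's underside) (z of reamer_mid in the frame of pot below 0.127 m and horizontal distance between reamer_mid and pot below 0.04 m and contact force between the fingers and reamer above 0.3 N), for 0.1 s.
At the end, for the whole second after the job is handed in: Reamer at rest in the pot, tip down, leaning under 43 degrees, its centre within 40 mm of the pot's axis and 50 to 120 mm above the pot's underside; pot upright (10 degrees) on the bench; rack upright (6 degrees) within 25 mm of its start, the awl still in its hole (z of reamer_mid in the frame of pot between 0.05 and 0.12 m and horizontal distance between reamer_mid and pot below 0.04 m and angle between reamer_mid's own z axis and vertical below 0.75 rad and linear speed of reamer below 0.03 m/s and angle between pot's own z axis and vertical below 0.17 rad and height (world z) of pot below 0.01 m and angle between stand's own z axis and vertical below 0.1 rad and distance of stand from where it was at the start of the episode below 0.025 m and distance between awl_mid and stand below 0.105 m and z of awl_mid in the frame of stand below 0.09 m); the robot touches nothing.
It fails at once if the rack tips by more than 11 degrees (angle between stand's own z axis and vertical above 0.2 rad).
It fails at once if the awl is pulled out of the rack (z of awl_mid in the frame of stand above 0.125 m).
It also fails if it takes over 46 s, if anything falls off the work surface, if the arm or the gripper's body presses on something with over 40 N, if the wrist force passes 120 N, or if a joint passes its speed limit or range.

ROBOT

A 7-joint arm with a two-finger parallel gripper is mounted at the origin on the work surface. World frame = base frame: x ahead of the robot, y to its left, z up, the work surface at z = 0. Lengths are in m, angles in degrees, forces in N, time in s.
With the tool pointing down it reaches from about 0.425 to 0.875 m from the base axis. Payload 4.7 kg.
Tool frame: the origin (TCP) lies where the fingers leave the gripper's body, on its centre line; the fingertips stand 70 mm ahead of it and the grasp point (between the pads) lies 51 mm ahead of it (env.tip_reach is the distance from the TCP to the fingertips, in m); z points along the fingers, x is the direction in which the jaws open and shut, and the axes are right-handed (so a half turn about z gives the same grasp; the last joint's range is limited). The gripper opens to 87 mm and grips with 3 to 60 N. Pads are 19 mm wide; open, the fingers measure 117 mm over their backs; the gripper's body (75 mm by 190 mm) begins 51 mm behind the grasp point.
Start: joints at [-69.952, 18.392, -4.016, 83.108, 1.295, 78.541, -3.26], TCP at [0.214, 0.614, 0.292] pointing down, gripper open.
Joint ranges: [-163.93, 163.93], [-17.29, 119.83], [-79.2, 71.16], [3.27, 140.29], [-89.18, 269.18], [5.43, 117.66], [-154.24, 154.24]. Speed limits (degrees/s): [147.25, 147.25, 180, 180, 180, 180, 180].

INTERFACE

Orientations are given as [roll, pitch, yaw] about the fixed x, y, z axes, in that order (R = Rz(yaw) Ry(pitch) Rx(roll)).
In Python, from cell import env, optics, order gives the robot as it stands.
- The arm moves only by the shell command python3 -m creep 'ROWS' [FORCE]. ROWS is JSON, a list of rows, each a list of 7 numbers: the shift along the tool's x, y, z in cm, then the turn, a rotation vector about the tool's x, y, z in rad, then the opening, from 0 (shut) to 1 (fully open). A call has 1 to 20 rows; each row shifts and turns the pose as measured when the row begins, along the tool's axes as they then stand; what a row does not reach is not made up. A row lasts 1/10 s, in which the tool goes at most 50 mm and 8.59 degrees, less where a joint would pass 70% of its speed; a pose out of reach is approached as far as the arm can. A call with a gripper value outside its range is refused whole. The fingers move at their own pace and stop on an object; FORCE is the grip in N (left out, the last holds). Time passes only in rows, so rows that do not move let the fingers close. It gives the time, the measured TCP pose, the force and the opening at its end, in the units of the state.
- env.get_obs(): the state, without advancing time (a new reading comes with each control period).
- optics.read_camera(name): name is "scene" or "top" or "wrist"; returns a dict with "frame" (420x560x3 uint8, blue, green, red), "z_map" (420x560 float32, m along the optical axis (not along the pixel's ray), 0 where there is no reading), "fx", "fy", "cx", "cy" (pixels), "R" (3x3) and "t" (3): a world point X has camera coordinates R X + t; the wrist camera has in their place "hand_eye" (4x4, takes a point from camera to tool coordinates, whose origin is the TCP and whose axes are the tool frame's). Camera axes: x right, y down, z forward; pixel columns grow to the right and rows downward; lengths in m; the calibration is good to about 2 mm. A picture is of the moment at which its call begins: read the wrist's pose just before it.
- order.sign_off(): hands the job in, once; it reports no verdict.
The state is a dict: "time_s": time; "qpos": joint angles; "joint_velocities": joint speeds; "effort": joint torques, N m; "tool_pos": TCP position; "tool_rot": TCP orientation; "force": force on the tool from outside, world axes, zero at the start; "wrist_torque": the same for the moment, N m; "grip_width": finger opening in m.
Only numpy, scipy, OpenCV 4.12 (cv2) and the standard library are available. Lean on these libraries where they do the work, as an engineer would, in place of code of your own. Each camera call takes 0.05 s, during which the arm holds its last target. There are 200 camera calls.

## Working session

There is one attempt and no reset: what is moved stays moved. The work goes in short steps, Python scripts to look and compute and a shell command to move; the robot and the scene stay as the last step left them, time stands still between calls to the robot, and variables do not carry over. Pictures are saved under pics/ and viewed, on a budget of 10 in all, crops included, one or two more only if the job needs it, and the job is handed in when it is done.

```bash
ls; mkdir -p pics; python3 - <<'E'
from cell import env,optics,order
import cv2,numpy as np
s=env.get_obs();print({k:np.round(s[k],3) for k in('time_s','tool_pos','tool_rot','force','grip_width')})
for n in('scene','top'):
    d=optics.read_camera(n);cv2.imwrite(f'pics/{n}0.png',d['frame']);np.savez(f'{n}0.npz',**d)
    C=-d['R'].T@d['t'];print(n,d['fx'],C,d['R'][2])
E
```

```text
pics
{'time_s': np.float64(0.0), 'tool_pos': array([0.214, 0.613, 0.291]), 'tool_rot': array([1.79995e+02, 1.12000e-01, 7.07600e+01]), 'force': array([ 0.106, -0.27 , -0.328]), 'grip_width': np.float64(0.087)}
scene 457.2151762485784 [ 1.30662458 -0.13486207  0.7040951 ] [-0.75703925  0.13870378 -0.63847697]
top 506.345782186305 [ 0.47486245 -0.00248811  1.1437066 ] [ 0.08022508 -0.01907966 -0.99659415]
```

View pics/scene0.png

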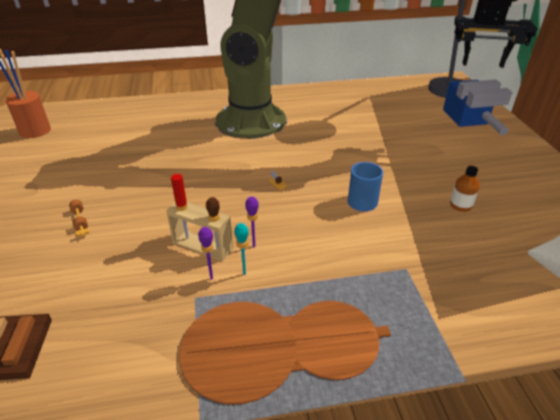

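View pics/top0.png

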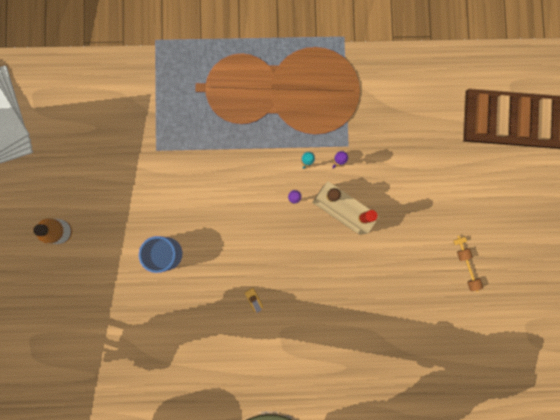

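Scene view: the red reamer is at (179,190), the brown awl at (213,207) and the rack at about (200,230). The purple look-alikes are at (206,237) and (252,206), the turquoise one at (242,233), and the blue pot at (365,187). Top view: red (369,216), brown awl (334,195), pot (160,254), purple (294,197) and (341,158), turquoise (308,158). The blue vise and the rust-coloured pot are distractors.

```bash
cat > h.py <<'E'
import numpy as np,cv2
from scipy.spatial.transform import Rotation as Ro
def ray(d,u,v):
    C=-d['R'].T@d['t'];r=d['R'].T@np.array([(u-d['cx'])/d['fx'],(v-d['cy'])/d['fy'],1]);return C,r/np.linalg.norm(r)
def plane(d,u,v,z):
    C,r=ray(d,u,v);return C+r*(z-C[2])/r[2]
def tri(d1,p1,d2,p2):
    C1,r1=ray(d1,*p1);C2,r2=ray(d2,*p2)
    k=np.linalg.lstsq(np.c_[r1,-r2],C2-C1,rcond=None)[0]
    a,b=C1+k[0]*r1,C2+k[1]*r2;return (a+b)/2,np.linalg.norm(a-b)
def mask(f,lo,hi,box):
    m=cv2.inRange(cv2.cvtColor(f,cv2.COLOR_BGR2HSV),lo,hi);o=np.zeros_like(m);x,y,X,Y=box;o[y:Y,x:X]=m[y:Y,x:X];return o
def cloud(d,m):
    v,u=np.nonzero((m>0)&(d['z_map']>0));z=d['z_map'][v,u]
    return (np.c_[(u-d['cx'])/d['fx']*z,(v-d['cy'])/d['fy']*z,z]-d['t'])@d['R']
E
python3 - <<'E'
from h import *
S=dict(np.load('scene0.npz'));T=dict(np.load('top0.npz'))
L={'red':((0,200,90),(6,255,255),(160,165,195,215),(355,205,382,228)),
'awl':((0,60,20),(14,255,105),(203,195,222,220),(322,185,346,205)),
'pot':((100,120,60),(120,255,255),(340,155,390,215),(130,230,190,280)),
'purple1':((125,80,40),(150,255,255),(240,190,265,220),(280,185,302,207)),
'purple2':((125,80,40),(150,255,255),(195,222,216,252),(330,148,352,168)),
'teal':((80,100,60),(98,255,255),(230,218,252,248),(298,148,318,168))}
for n,(lo,hi,bs,bt) in L.items():
    for d,b,nm in((S,bs,'scene'),(T,bt,'top')):
        m=mask(d['frame'],lo,hi,b);P=cloud(d,m);ys,xs=np.nonzero(m)
        if not len(P):print(n,nm,'none');continue
        q=P[P[:,2]>np.percentile(P[:,2],97)-.006]
        print(n,nm,len(P),'px',xs.min(),xs.max(),ys.min(),ys.max(),'ztop',np.percentile(P[:,2],[3,50,97]).round(3),'top c',((q.min(0)+q.max(0))/2).round(3),'circ',[np.round(x,1) for x in cv2.minEnclosingCircle(np.c_[xs,ys].astype(np.float32))])
# rack
m=mask(T['frame'],(15,30,120),(30,140,255),(305,175,390,240));P=cloud(T,m);P=P[(P[:,2]>.085)&(P[:,2]<.105)]
print('rack',len(P),cv2.minAreaRect(P[:,:2].astype(np.float32)*1000),np.median(P[:,2]))
a,b=S['frame'][160:290,155:285],T['frame'][140:240,270:400]
cv2.imwrite('pics/crop0.png',np.hstack([cv2.resize(a,(390,390),interpolation=2),cv2.resize(b,(400,390),interpolation=2)]))
E
```

```text
red scene 334 px 171 185 174 205 ztop [0.113 0.152 0.178] top c [ 0.532 -0.209  0.176] circ [array([178. , 189.5]), np.float64(16.3)]
red top 113 px 361 376 211 221 ztop [0.136 0.174 0.178] top c [ 0.531 -0.207  0.176] circ [array([368.4, 215.9]), np.float64(7.7)]
awl scene 172 px 206 218 198 215 ztop [0.114 0.136 0.147] top c [ 0.583 -0.145  0.145] circ [array([212.5, 206.5]), np.float64(8.6)]
awl top 79 px 328 339 189 200 ztop [0.134 0.143 0.147] top c [ 0.578 -0.143  0.145] circ [array([333.6, 194.4]), np.float64(5.9)]
pot scene 1249 px 349 381 163 209 ztop [0.011 0.066 0.097] top c [0.469 0.217 0.095] circ [array([364.7, 186.1]), np.float64(23.6)]
pot top 2 px 170 170 244 265 ztop [0.095 0.095 0.096] top c [0.466 0.193 0.095] circ [array([170. , 254.5]), np.float64(10.5)]
purple1 scene 167 px 246 257 197 214 ztop [0.105 0.127 0.137] top c [ 0.58  -0.066  0.135] circ [array([251.5, 205.5]), np.float64(8.6)]
purple1 top 108 px 289 299 191 202 ztop [0.127 0.134 0.138] top c [ 0.578 -0.063  0.136] circ [array([294.2, 196.3]), np.float64(5.8)]
purple2 scene 200 px 199 211 227 246 ztop [0.104 0.127 0.138] top c [ 0.656 -0.164  0.135] circ [array([204.5, 236.5]), np.float64(9.6)]
purple2 top 123 px 334 347 152 166 ztop [0.122 0.132 0.137] top c [ 0.655 -0.162  0.135] circ [array([339.5, 159.5]), np.float64(8.5)]
teal scene 188 px 235 247 224 242 ztop [0.103 0.127 0.138] top c [ 0.659 -0.097  0.135] circ [array([240.5, 232.8]), np.float64(9.2)]
teal top 108 px 302 313 153 164 ztop [0.125 0.133 0.138] top c [ 0.655 -0.094  0.136] circ [array([307.9, 158.1]), np.float64(6.0)]
rack 1003 ((555.346435546875, -175.59588623046875), (130.30267333984375, 44.81938171386719), 53.82424545288086) 0.0950387925514696
```

View pics/crop0.png

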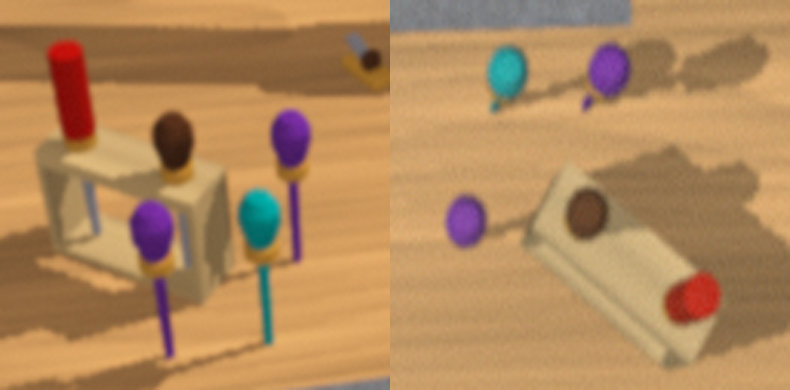

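The crops confirm that the only red straight-handled tool is the reamer. The brown awl is in the other hole, and the purple and turquoise look-alikes stand free. Reamer axis ≈ (0.531, -0.208), top 0.176. The rack axis is at 53.8°, so the jaws should open along yaw -36°. I'll refine the pot position and start the swing.

```bash
python3 - <<'E'
from h import *
T=dict(np.load('top0.npz'));S=dict(np.load('scene0.npz'))
m=mask(T['frame'],(95,70,30),(125,255,255),(130,230,190,280))
c=max(cv2.findContours(m,0,1)[0],key=cv2.contourArea);print(cv2.boundingRect(c),cv2.fitEllipse(c))
P=cloud(T,m);q=P[P[:,2]>.088];print(len(P),np.percentile(P[:,2],[2,50,98]),q.min(0),q.max(0),cv2.minEnclosingCircle(q[:,:2].astype(np.float32)*1000))
E
python3 -m creep '[[0,5,0,0,0,0.08,1],[-0.5,5,0,0,0,0.08,1],[-0.5,5,0,0,0,0.08,1],[-0.5,5,0,0,0,0.08,1],[-0.5,5,0,0,0,0.08,1],[-0.5,5,0,0,0,0.08,1],[-0.5,5,0,0,0,0.08,1],[-0.5,5,0,0,0,0.08,1],[-0.5,5,0,0,0,0.08,1],[-0.5,5,0,0,0,0.08,1]]'
```

```text
(140, 237, 37, 35) ((157.5787353515625, 254.09397888183594), (34.739070892333984, 36.168094635009766), 78.9015884399414)
821 [0.00267778 0.00866137 0.09774319] [0.43276336 0.1833362  0.08801106] [0.50278616 0.25511049 0.10075767] ((468.1951599121094, 219.73028564453125), 37.2686653137207)
time_s: 1.1
tool_pos: [0.5504, 0.2743, 0.2827]
tool_rot: [-180.0, 0.7, 24.3]
force: [1.3, -0.6, -0.1]
grip_width: 0.0869
```

```bash
python3 -m creep '[[-2.1,4.4,0,0,0,0.105,1],[-1.6,4.6,0,0,0,0.105,1],[-1.1,4.7,0,0,0,0.105,1],[-0.6,4.8,0,0,0,0.105,1],[0,4.8,0,0,0,0.105,1],[0.5,4.8,0,0,0,0.105,1],[1,4.7,0,0,0,0.105,1],[1.5,4.6,0,0,0,0.105,1],[1.5,4.4,0,0,0,0.105,1],[0,0,0,0,0,0.05,1],[0,0,0,0,0,0,1]]'
cat > w.py <<'E'
from h import *
from cell import env,optics
def wrist():
    s=env.get_obs();d=optics.read_camera('wrist')
    M=np.eye(4);M[:3,:3]=Ro.from_euler('xyz',s['tool_rot'],degrees=True).as_matrix();M[:3,3]=s['tool_pos']
    W=M@d['hand_eye'];d['R']=W[:3,:3].T;d['t']=-d['R']@W[:3,3];return s,d
def go(s,p,yaw):
    R=Ro.from_euler('xyz',s['tool_rot'],degrees=True);Rt=Ro.from_euler('xyz',[180,0,yaw],degrees=True)
    print('pose',np.round(s['tool_pos'],4),np.round(s['tool_rot'],2),'shift cm',np.round(R.inv().apply(np.array(p)-s['tool_pos'])*100,2),'turn',np.round((R.inv()*Rt).as_rotvec(),3))
E
python3 - <<'E'
from w import *
s,d=wrist();cv2.imwrite('pics/w1.png',d['frame']);np.savez('w1.npz',**d)
m=mask(d['frame'],(0,200,60),(6,255,255),(0,0,560,420));P=cloud(d,m);print(len(P))
P=P[(P[:,2]>.1)];q=P[P[:,2]>np.percentile(P[:,2],97)-.006] if len(P) else P
if len(P): print('top',(q.min(0)+q.max(0))/2,'ext',np.ptp(q,0),'z',np.percentile(P[:,2],[3,50,97]))
go(s,[.531,-.208,s['tool_pos'][2]],-36.2)
E
```

```text
time_s: 2.2
tool_pos: [0.5299, -0.1832, 0.2819]
tool_rot: [179.1, 0.4, -36.2]
force: [-0.4, 0.5, -0.9]
grip_width: 0.087
892
top [ 0.53163521 -0.20569952  0.17252551] ext [0.01980701 0.0173801  0.00654732] z [0.11422504 0.1606487  0.17518434]
pose [ 0.5299 -0.1832  0.2819] [179.08   0.35 -36.17] shift cm [1.56 1.94 0.02] turn [0.016 0.006 0.001]
```

View pics/w1.png

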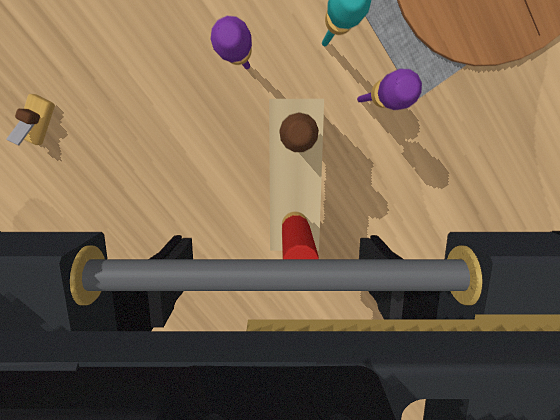

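The wrist view looks along the rack. The red handle is at (297,240), partly hidden by the gripper, the awl is at (298,132), and the jaw direction lies across the rack as intended. All the estimates agree to about 2 mm, so I'll centre over the reamer.

```bash
python3 -m creep '[[1.6,1.9,0,0.016,0.006,0,1],[0,0,0,0,0,0,1],[0,0,0,0,0,0,1]]'
python3 - <<'E'
from w import *
s=env.get_obs();go(s,[.5315,-.2075,.206],-36.2)
E
```

```text
time_s: 2.55
tool_pos: [0.5322, -0.2052, 0.2813]
tool_rot: [180.0, 0.1, -35.5]
force: [0.5, 0.8, 0.1]
grip_width: 0.0872
pose [ 0.5322 -0.2052  0.2813] [ 1.800e+02  1.000e-01 -3.553e+01] shift cm [0.09 0.23 7.53] turn [0.    0.002 0.012]
```

```bash
python3 -m creep '[[0.1,0.2,0,0,0,0.012,1],[0,0,2,0,0,0,1],[0,0,2,0,0,0,1],[0,0,2,0,0,0,1],[0,0,1.5,0,0,0,1],[0,0,0,0,0,0,1]]'
python3 - <<'E'
from w import *
s=env.get_obs();go(s,[.5315,-.2075,.206],-36.2)
for n in('scene','top'):
    d=optics.read_camera(n);cv2.imwrite(f'pics/{n}1.png',d['frame'])
    if n=='scene':cv2.imwrite('pics/sc1.png',cv2.resize(d['frame'][100:290,100:300],None,fx=3,fy=3))
E
```

```text
time_s: 3.15
tool_pos: [0.5342, -0.2004, 0.2039]
tool_rot: [-179.9, 0.1, -35.6]
force: [-0.5, 0.5, 1.0]
grip_width: 0.0872
pose [ 0.5342 -0.2004  0.2039] [-1.7986e+02  1.1000e-01 -3.5560e+01] shift cm [ 0.19  0.74 -0.21] turn [-0.002  0.002  0.011]
```

View pics/sc1.png

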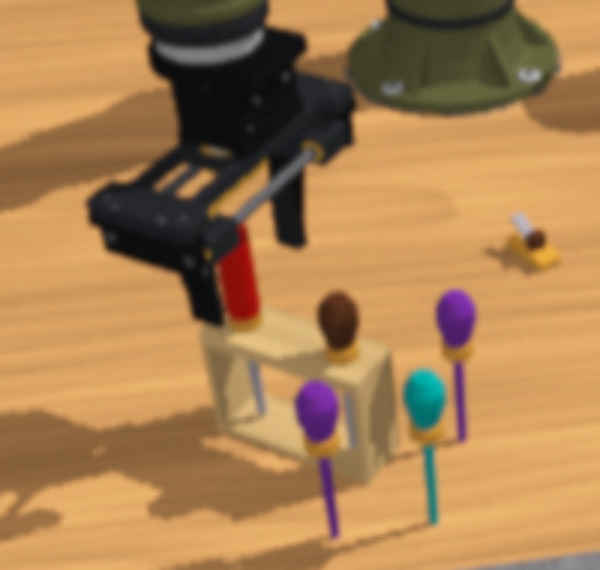

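The fingers straddle the red handle cleanly, and the rack and awl are untouched. The TCP drifted about 7 mm along the rack during the descent, so I'll correct that before closing.

```bash
python3 -m creep '[[0.2,0.7,-0.2,0,0,0.01,1],[0,0,0,0,0,0,1],[0,0,0,0,0,0,1]]'
python3 - <<'E'
from w import *
for i in range(2):
    s=env.get_obs();go(s,[.5315,-.2075,.206],-36.2)
E
```

```text
time_s: 3.55
tool_pos: [0.5341, -0.2092, 0.2112]
tool_rot: [-179.7, -0.3, -36.2]
force: [0.1, 0.4, 0.2]
grip_width: 0.087
pose [ 0.5341 -0.2092  0.2112] [-179.68   -0.32  -36.2 ] shift cm [-0.32  0.02  0.51] turn [-0.006 -0.006  0.   ]
pose [ 0.5341 -0.2092  0.2112] [-179.68   -0.32  -36.2 ] shift cm [-0.32  0.02  0.51] turn [-0.006 -0.006  0.   ]
```

```bash
python3 -m creep '[[-0.3,0,0.5,-0.006,-0.006,0,1]]'
python3 - <<'E'
from w import *
for i in range(3):
    s=env.get_obs();go(s,[.5315,-.2075,.206],-36.2);optics.read_camera('top')
E
```

```text
time_s: 3.65
tool_pos: [0.5323, -0.2084, 0.2073]
tool_rot: [-180.0, -0.1, -36.3]
force: [0.2, 0.5, -0.0]
grip_width: 0.0871
pose [ 0.5323 -0.2084  0.2073] [-1.7997e+02 -1.2000e-01 -3.6260e+01] shift cm [-0.11 -0.02  0.13] turn [-0.    -0.002 -0.001]
pose [ 0.5314 -0.2073  0.2059] [ 1.7997e+02  6.0000e-02 -3.6210e+01] shift cm [ 0.01  0.01 -0.01] turn [ 0.001  0.001 -0.   ]
pose [ 0.5314 -0.2071  0.2057] [ 1.7997e+02  8.0000e-02 -3.6190e+01] shift cm [ 0.03  0.03 -0.03] turn [0.001 0.001 0.   ]
```

The pose has now settled on target (the readings lag a little). Closing gently.

```bash
python3 -m creep '[[0,0,0,0,0,0,0],[0,0,0,0,0,0,0],[0,0,0,0,0,0,0],[0,0,0,0,0,0,0],[0,0,0,0,0,0,0],[0,0,0,0,0,0,0],[0,0,0,0,0,0,0],[0,0,0,0,0,0,0]]' 15
python3 - <<'E'
from w import *
for i in range(2):
    s=env.get_obs();print(s['time_s'],s['grip_width'],s['force'],s['wrist_torque']);go(s,[.5315,-.2075,.206],-36.2);optics.read_camera('top')
E
```

```text
time_s: 4.6
tool_pos: [0.5316, -0.2068, 0.2056]
tool_rot: [180.0, 0.1, -36.1]
force: [-0.6, 0.8, 0.7]
grip_width: 0.0309
4.6 0.030896485570508742 [-0.6236853   0.75761112  0.66699191] [-0.05991108  0.1150888  -0.0207851 ]
pose [ 0.5316 -0.2068  0.2056] [ 1.7996e+02  9.0000e-02 -3.6150e+01] shift cm [ 0.03  0.06 -0.04] turn [0.001 0.001 0.001]
4.65 0.027013675682897195 [ 0.01954517 -0.02754314 -0.84884623] [-0.10246344  0.0768645  -0.04248004]
pose [ 0.5316 -0.2067  0.2056] [ 1.7996e+02  9.0000e-02 -3.6140e+01] shift cm [ 0.03  0.07 -0.04] turn [0.001 0.001 0.001]
```

Still closing; a few more rows, then check.

```bash
python3 -m creep '[[0,0,0,0,0,0,0],[0,0,0,0,0,0,0],[0,0,0,0,0,0,0],[0,0,0,0,0,0,0]]' 15
python3 - <<'E'
from w import *
s=env.get_obs();print(s['grip_width'],s['force'],s['wrist_torque']);go(s,[.5315,-.2075,.206],-36.2)
E
```

```text
time_s: 5.1
tool_pos: [0.5316, -0.2068, 0.2056]
tool_rot: [180.0, 0.1, -36.1]
force: [-0.0, 0.4, -0.2]
grip_width: 0.0234
0.02339617589090949 [-0.01885428  0.42323885 -0.20145302] [-0.09238324  0.07118718  0.01281199]
pose [ 0.5316 -0.2068  0.2056] [ 1.7996e+02  8.0000e-02 -3.6150e+01] shift cm [ 0.03  0.06 -0.04] turn [0.001 0.001 0.001]
```

```bash
python3 -m creep '[[0,0,-1,0,0,0,0],[0,0,-1.5,0,0,0,0],[0,0,-1.5,0,0,0,0]]' 15
python3 - <<'E'
from w import *
d=optics.read_camera('scene');cv2.imwrite('pics/sc2.png',cv2.resize(d['frame'][100:290,100:300],None,fx=3,fy=3))
s=env.get_obs();print(s['grip_width'],s['force']);go(s,[.5315,-.2075,.366],-36.2)
E
```

```text
time_s: 5.4
tool_pos: [0.5304, -0.2063, 0.2461]
tool_rot: [179.8, 0.3, -36.2]
force: [-0.1, 0.5, -0.4]
grip_width: 0.0234
0.023573806828861194 [ 1.33904124 -0.44165091  1.18717554]
pose [ 0.5317 -0.207   0.2491] [ 1.7996e+02  8.0000e-02 -3.6180e+01] shift cm [ -0.     0.06 -11.69] turn [0.001 0.001 0.   ]
```

View pics/sc2.png

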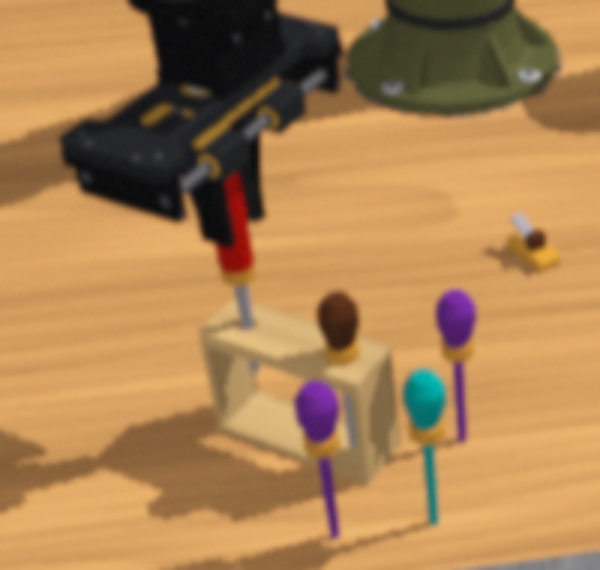

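The reamer is rising straight out and the rack hasn't moved. Continuing up.

```bash
python3 -m creep '[[0,0,-1.5,0,0,0,0],[0,0,-2,0,0,0,0],[0,0,-2,0,0,0,0],[0,0,-2,0,0,0,0],[0,0,-2.5,0,0,0,0],[0,0,-2.5,0,0,0,0],[0,0,0,0,0,0,0],[0,0,0,0,0,0,0]]' 15
python3 - <<'E'
from w import *
d=optics.read_camera('scene');s=env.get_obs();print(s['grip_width'],s['force']);np.savez('s3.npz',**d)
yaw=-36.2
go(s,[.468,.219,s['tool_pos'][2]],yaw)
E
```

```text
time_s: 6.25
tool_pos: [0.5316, -0.208, 0.3855]
tool_rot: [-179.8, -0.3, -36.2]
force: [-0.3, 0.9, -1.9]
grip_width: 0.0236
0.023801789463786166 [ 1.31549304 -0.38235211  0.04902923]
pose [ 0.5317 -0.2081  0.3856] [-179.78   -0.35  -36.23] shift cm [-30.38 -30.69  -0.07] turn [-0.004 -0.006 -0.001]
```

```bash
python3 -m creep '[[-1.5,-1.5,0,0,0,0,0],[-3,-3,0,0,0,0,0],[-3,-3,0,0,0,0,0],[-3,-3,0,0,0,0,0],[-3,-3,0,0,0,0,0],[-3,-3,0,0,0,0,0],[-3,-3,0,0,0,0,0],[-3,-3,0,0,0,0,0],[-3,-3,0,0,0,0,0],[-2.5,-2.5,0,0,0,0,0],[-1,-1,0,0,0,0,0],[0,0,0,0,0,0,0]]' 15
python3 - <<'E'
from w import *
s=env.get_obs();print(s['grip_width'],s['force']);go(s,[.468,.219,s['tool_pos'][2]],-36.2)
E
```

```text
time_s: 7.5
tool_pos: [0.4617, 0.21, 0.3686]
tool_rot: [179.1, 0.3, -36.5]
force: [0.9, -0.1, -1.0]
grip_width: 0.0236
0.023608002931565644 [ 0.85937355 -0.10680689 -1.02511377]
pose [0.4617 0.21   0.3686] [179.15   0.28 -36.54] shift cm [-0.03 -1.1  -0.02] turn [ 0.015  0.005 -0.006]
```

Correct, settle, and look at the shaft relative to the pot.

```bash
python3 -m creep '[[0,-1.1,0,0.015,0.005,-0.006,0]]' 15
python3 - <<'E'
from w import *
for i in range(2): optics.read_camera('top')
d=optics.read_camera('scene');t=optics.read_camera('top');s=env.get_obs();print(s['grip_width'],s['force']);go(s,[.468,.219,s['tool_pos'][2]],-36.2)
a=cv2.resize(d['frame'][40:240,290:440],(390,520),interpolation=2);b=cv2.resize(t['frame'][190:320,100:197],(390,520),interpolation=2)
cv2.imwrite('pics/p4.png',np.hstack([a,b]))
m=mask(d['frame'],(0,200,60),(6,255,255),(300,40,440,240));P=cloud(d,m);
for lo in np.arange(P[:,2].min(),P[:,2].max(),.01):
    q=P[(P[:,2]>=lo)&(P[:,2]<lo+.01)]
    if len(q)>5:print(round(lo,3),len(q),((q.min(0)+q.max(0))/2).round(4),np.ptp(q,0).round(3))
E
```

```text
time_s: 7.6
tool_pos: [0.4687, 0.2171, 0.3679]
tool_rot: [179.9, -0.0, -36.3]
force: [0.4, 0.2, -1.1]
grip_width: 0.0236
0.023628996355049833 [-0.90221899  0.27286913 -0.53869053]
pose [0.4689 0.2172 0.3684] [ 1.7998e+02 -2.0000e-02 -3.6340e+01] shift cm [-0.18 -0.09 -0.  ] turn [ 0.    -0.    -0.002]
0.272 47 [0.4768 0.2147 0.2775] [0.013 0.022 0.009]
0.282 47 [0.4755 0.2141 0.2873] [0.011 0.021 0.01 ]
0.292 17 [0.4822 0.2105 0.297 ] [0.019 0.017 0.009]
```

View pics/p4.png

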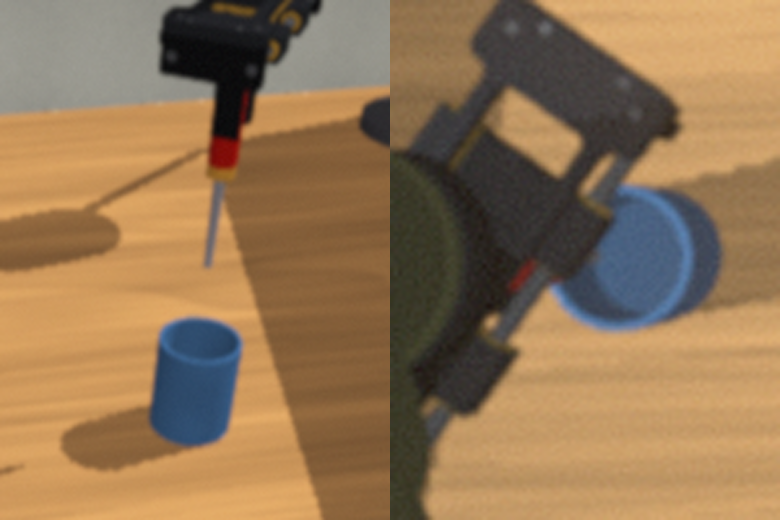

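The left crop shows the shaft hanging vertically over the pot: tip at crop (208,267), rim centre at (200,340), aligned once the perspective slant is allowed for. The right crop shows the gripper above the pot. Lowering.

```bash
python3 -m creep '[[-0.1,-0.1,1,0,0,0,0],[0,0,2,0,0,0,0],[0,0,2,0,0,0,0],[0,0,2,0,0,0,0],[0,0,1,0,0,0,0]]' 15
python3 - <<'E'
from w import *
for i in range(3): optics.read_camera('top')
s=env.get_obs();print(s['grip_width'],s['force']);go(s,[.468,.219,.208],-36.2)
E
```

```text
time_s: 8.3
tool_pos: [0.4711, 0.2138, 0.2862]
tool_rot: [-179.8, -0.2, -36.9]
force: [0.0, -0.4, -1.4]
grip_width: 0.0233
0.023317236391543802 [-0.4022309  -0.96311005  0.02121643]
pose [0.4716 0.2145 0.288 ] [-179.7    -0.19  -36.82] shift cm [-0.58 -0.1   8.  ] turn [-0.005 -0.003 -0.011]
```

```bash
python3 -m creep '[[-0.6,-0.1,0.5,-0.005,-0.003,-0.011,0],[0,0,1.5,0,0,0,0],[-0.1,0,1.5,0,0,0,0],[0,0,1.5,0,0,0,0]]' 15
python3 - <<'E'
from w import *
for i in range(3): optics.read_camera('top')
s=env.get_obs();print(s['grip_width'],s['force']);go(s,[.468,.219,.208],-36.2)
E
```

```text
time_s: 8.85
tool_pos: [0.4692, 0.2226, 0.2427]
tool_rot: [-179.3, -0.2, -36.0]
force: [-0.1, 0.0, -1.3]
grip_width: 0.0236
0.023638365073090112 [-0.79955485  1.02473817 -0.15539652]
pose [0.4686 0.2219 0.2421] [-1.7951e+02 -1.7000e-01 -3.6080e+01] shift cm [0.11 0.3  3.41] turn [-0.009 -0.003  0.002]
```

```bash
python3 -m creep '[[0.1,0.3,1.2,-0.009,-0.003,0.002,0],[0,0,1.2,0,0,0,0],[0,0,0.5,0,0,0,0]]' 15
python3 - <<'E'
from w import *
for i in range(3): optics.read_camera('top')
d=optics.read_camera('scene');s=env.get_obs();print(s['grip_width'],s['force']);go(s,[.468,.219,.208],-36.2)
a=cv2.resize(d['frame'][60:240,280:460],(600,600),interpolation=2);cv2.imwrite('pics/p5.png',a)
E
```

```text
time_s: 9.3
tool_pos: [0.4692, 0.2199, 0.2143]
tool_rot: [-179.8, -0.1, -36.2]
force: [-0.3, 0.7, -1.1]
grip_width: 0.0236
0.023727140752329942 [-0.04890326  0.65279342 -0.12817544]
pose [0.4695 0.22   0.2154] [-1.7971e+02 -1.2000e-01 -3.6170e+01] shift cm [-0.07  0.17  0.74] turn [-0.005 -0.002  0.001]
```

View pics/p5.png

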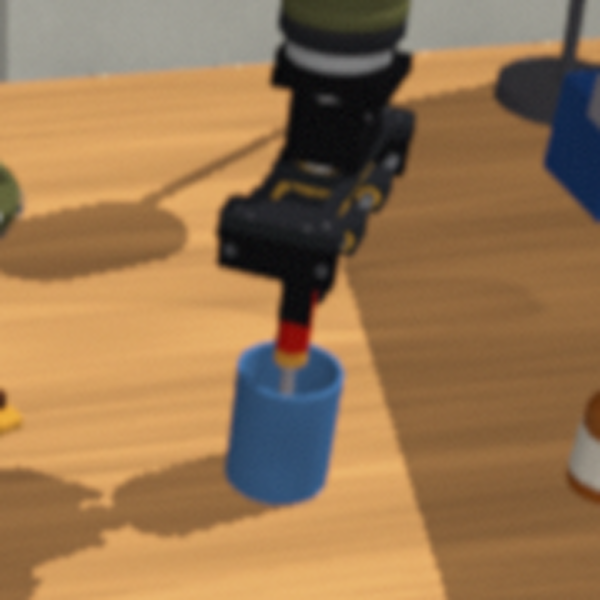

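The shaft is centred inside the pot and the pot hasn't moved. One more centimetre to go.

```bash
python3 -m creep '[[-0.1,0.1,0.5,-0.005,0,0,0],[0,0,0.4,0,0,0,0],[0,0,0,0,0,0,0],[0,0,0,0,0,0,0]]' 15
python3 - <<'E'
from w import *
for i in range(3): optics.read_camera('top')
s=env.get_obs();print(s['grip_width'],s['force']);go(s,[.468,.219,.205],-36.2)
E
```

```text
time_s: 9.9
tool_pos: [0.4686, 0.2201, 0.2066]
tool_rot: [-179.9, -0.2, -36.2]
force: [-0.5, -1.3, -1.1]
grip_width: 0.0235
0.023559980840823655 [-0.91711882 -0.10557419 -1.04324017]
pose [0.4686 0.2201 0.2067] [-1.7991e+02 -1.6000e-01 -3.6160e+01] shift cm [0.01 0.13 0.17] turn [-0.002 -0.003  0.001]
```

```bash
python3 -m creep '[[0,0,0.3,0,0,0,0],[0,0,0,0,0,0,0],[0,0,0,0,0,0,0.35],[0,0,0,0,0,0,0.4],[0,0,0,0,0,0,0.6],[0,0,0,0,0,0,0.8],[0,0,0,0,0,0,1],[0,0,0,0,0,0,1],[0,0,0,0,0,0,1],[0,0,0,0,0,0,1],[0,0,0,0,0,0,1]]'
python3 - <<'E'
from w import *
d=optics.read_camera('scene');s=env.get_obs();print(s['grip_width'],s['force']);go(s,[.468,.219,.205],-36.2)
a=cv2.resize(d['frame'][60:240,280:460],(600,600),interpolation=2);cv2.imwrite('pics/p6.png',a)
E
```

```text
time_s: 11.15
tool_pos: [0.4692, 0.2204, 0.2045]
tool_rot: [-179.8, -0.2, -36.2]
force: [0.6, -0.5, -0.6]
grip_width: 0.0822
0.08368772050666033 [-0.38290812 -0.73375253 -0.30825095]
pose [0.4693 0.2204 0.2045] [-179.8    -0.2   -36.17] shift cm [-0.02  0.19 -0.05] turn [-0.004 -0.004  0.001]
```

View pics/p6.png

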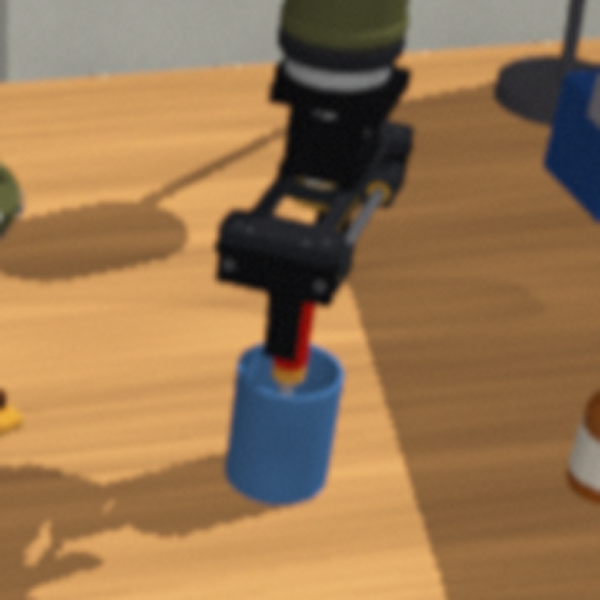

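The fingers are open and the reamer stands in the pot, leaning slightly towards image right. Retreating straight up.

```bash
python3 -m creep '[[0,0,-1,0,0,0,1],[0,0,-1.5,0,0,0,1],[0,0,-2,0,0,0,1],[0,0,-2,0,0,0,1],[0,0,-2,0,0,0,1],[0,0,-3,0,0,0,1],[0,0,-3,0,0,0,1],[0,0,-2,0,0,0,1],[0,0,0,0,0,0,1],[0,0,0,0,0,0,1],[0,0,0,0,0,0,1]]'
python3 - <<'E'
from w import *
d=optics.read_camera('scene');T=optics.read_camera('top');s=env.get_obs();print(s['time_s'],s['grip_width'],s['force'],s['tool_pos'])
cv2.imwrite('pics/s7.png',cv2.resize(d['frame'][60:300,140:460],(800,600),interpolation=2))
m=mask(d['frame'],(0,200,60),(6,255,255),(300,40,440,240));P=cloud(d,m);c=P.mean(0);v=np.linalg.svd(P-c)[2][0];v*=np.sign(v[2])
print('handle centre',c,'axis',v,'tilt',np.degrees(np.arccos(v[2])),'mid approx',c-.0475*v,'z range',P[:,2].min(),P[:,2].max())
m=mask(d['frame'],(100,120,60),(120,255,255),(340,155,390,215));P=cloud(d,m);q=P[P[:,2]>np.percentile(P[:,2],97)-.006];print('pot',(q.min(0)+q.max(0))/2)
m=mask(T['frame'],(15,30,120),(30,140,255),(305,175,390,240));P=cloud(T,m);P=P[(P[:,2]>.085)&(P[:,2]<.105)]
print('rack',cv2.minAreaRect(P[:,:2].astype(np.float32)*1000),np.median(P[:,2]))
m=mask(T['frame'],(0,60,20),(14,255,105),(322,185,346,205));P=cloud(T,m);print('awl z',P[:,2].max(),P.mean(0))
E
```

```text
time_s: 12.3
tool_pos: [0.4678, 0.2195, 0.3813]
tool_rot: [-179.6, -0.3, -36.2]
force: [0.6, -0.2, -0.1]
grip_width: 0.0871
12.4 0.08729028015788201 [ 0.14154874 -0.99384636  0.36182382] [0.46760698 0.21940538 0.3806865 ]
handle centre [0.47648159 0.21423025 0.14502006] axis [-0.0591175   0.02787209  0.99786185] tilt 3.7474366049115844 mid approx [0.47928968 0.21290632 0.09762162] z range 0.10470078044743776 0.17481844665012825
pot [0.46930942 0.21764855 0.09513356]
rack ((555.4768676757812, -175.5198974609375), (129.84683227539062, 45.21454620361328), 53.877960205078125) 0.09494857343432259
awl z 0.14810411823042233 [ 0.57766424 -0.14183622  0.14301907]
```

View pics/s7.png

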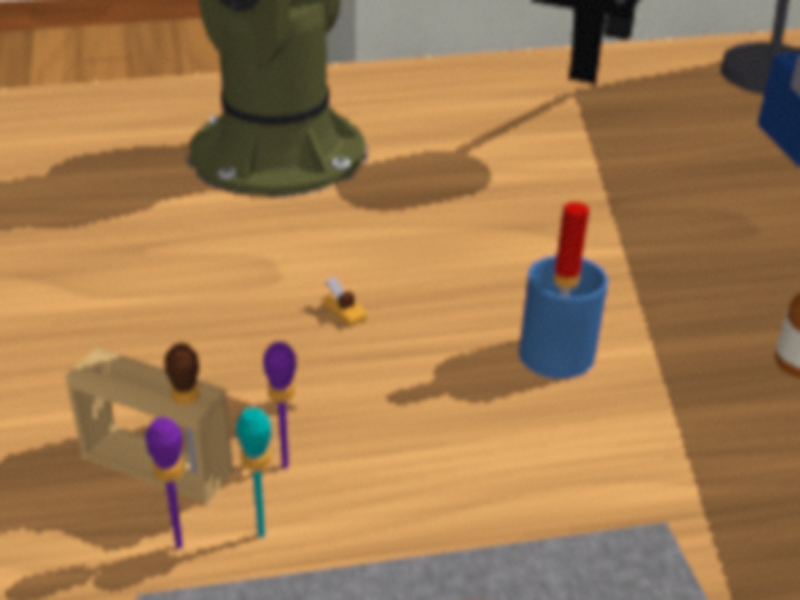

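The reamer stands almost upright in the pot. The rack, awl and pot are unchanged and the gripper is clear. Before handing in I'll let time pass to be sure the reamer is at rest and not slowly tipping.

```bash
cat > m.py <<'E'
from w import *
d=optics.read_camera('scene');s=env.get_obs()
m=mask(d['frame'],(0,200,60),(6,255,255),(300,40,440,240));ys,xs=np.nonzero(m);P=cloud(d,m);c=P.mean(0);v=np.linalg.svd(P-c)[2][0];v*=np.sign(v[2])
print(s['time_s'],s['force'].round(1),'px',xs.mean().round(2),ys.mean().round(2),'c',c.round(4),'tilt',np.degrees(np.arccos(v[2])).round(1),v.round(3))
E
python3 m.py; python3 -m creep '[[0,0,0,0,0,0,1],[0,0,0,0,0,0,1],[0,0,0,0,0,0,1],[0,0,0,0,0,0,1],[0,0,0,0,0,0,1],[0,0,0,0,0,0,1],[0,0,0,0,0,0,1],[0,0,0,0,0,0,1],[0,0,0,0,0,0,1],[0,0,0,0,0,0,1],[0,0,0,0,0,0,1],[0,0,0,0,0,0,1],[0,0,0,0,0,0,1],[0,0,0,0,0,0,1],[0,0,0,0,0,0,1],[0,0,0,0,0,0,1],[0,0,0,0,0,0,1],[0,0,0,0,0,0,1],[0,0,0,0,0,0,1],[0,0,0,0,0,0,1]]'; python3 m.py
```

```text
12.45 [-0.7 -0.2 -1.2] px 368.42 154.98 c [0.4771 0.2141 0.1452] tilt 3.9 [-0.063  0.024  0.998]
time_s: 14.45
tool_pos: [0.4671, 0.2192, 0.3785]
tool_rot: [-179.9, -0.2, -36.2]
force: [0.3, 1.0, 0.3]
grip_width: 0.0869
14.5 [-0.3  0.   0.9] px 368.35 155.09 c [0.4764 0.2142 0.1445] tilt 3.4 [-0.054  0.024  0.998]
```

```bash
python3 -c "
from cell import order
print(order.sign_off())"
```

```text
the job is handed in; nothing more can be done
None
```

The reamer is out of the rack and standing tip-down in the blue pot. I handed the job in at about 14.5 s; no verdict is reported.

**What I did:** I located the reamer with the scene, top and wrist cameras. I gripped its handle across the rack at 15 N, pulled it straight up and carried its tip about 3 cm above the awl's top. I lowered it until the tip was, by calculation, a few millimetres above the pot floor, released it and backed straight up.

**Last checks:**
- **Reamer:** it leans about 4° and showed no motion between views 2 s apart. Its centre is about 90–98 mm above the bench and roughly 1 cm from the pot's axis.
- **Pot:** upright, at about the same place as before, within the roughly 2 mm accuracy of the cameras.
- **Rack:** its position changed by less than 1 mm, and the awl's top is still about 146 mm above the bench.
- **Gripper:** open, with its fingertips more than 10 cm above the handle.

**What disagreed:** the arm drifted 5–9 mm between moves because pose readings lag. I corrected this before gripping and again while lowering into the pot.

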